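# Click the sample box lid shut all round

## Robot

A 6-joint arm with a two-finger parallel gripper is mounted at the origin on the work surface. World frame = base frame: x ahead of the robot, y to its left, z up, the work surface at z = 0. Lengths are in m, angles in rad, forces in N, time in s.
With the tool pointing down it reaches from about 0.35 to 0.775 m from the base axis. Payload 5.5 kg.
Tool frame: the origin (TCP) lies between the finger pads; the fingertips stand 17 mm ahead of it and the grasp point (between the pads) lies 2 mm behind it (env.finger_overhang is the distance from the TCP to the fingertips, in m); z points along the fingers, y is the line along which they close (so a half turn about z gives the same grasp; the last joint's range is limited). The gripper opens to 85 mm and grips with 20 to 120 N. Pads are 22 mm wide; open, the fingers measure 114 mm over their backs; the gripper's body (76 mm by 85 mm) begins 54 mm behind the grasp point. The pads swing forward as they close: fully open they stand 13 mm farther back than shut.
Start: joints at [0.975, 0.313, 0.046, 1.304, 0, 1.431], TCP at [0.253, 0.516, 0.248] pointing down, gripper open.
Joint ranges: [-2.76, 2.76], [-0.86, 1.69], [-1.03, 1.26], [-2.2, 2.34], [-1.47, 1.5], [-3.14, 3.14]. Speed limits (rad/s): [2.57, 2.57, 3.14, 3.14, 3.14, 3.14].

## Interface

Orientations are given as a unit quaternion [w, x, y, z].
In Python, from workcell import env gives the robot as it stands. The module is installed in compiled form; this text tells all that it offers.
- The arm moves only by the shell command python3 -m pendant 'ROWS' [FORCE]. ROWS is JSON, a list of rows, each a list of 5 numbers: the gripper's target within -1 to 1 (fully open at 1, half-way at 0, shut at -1), then the shift along the tool's x, y, z in m, then the turn about the tool's z in rad. A call has 1 to 8 rows; each row shifts and turns the commanded pose from where the row before left it, along the tool's axes as they then stand; what a row does not reach is not made up. A row lasts 1/8 s, in which the tool goes at most 62.5 mm and 10.7 degrees, less where a joint would pass 70% of its speed; a pose out of reach is approached as far as the arm can. A call with a gripper value outside its range is refused whole. The fingers move at their own pace and stop on an object; FORCE is the grip in N (left out, the last holds). Time passes only in rows, so rows that do not move let the fingers close. It gives the time, the measured TCP pose, the force, the opening and the grip force at its end, in the units of the state.
- env.get_state(): the state, without advancing time (a new reading comes with each control period).
- env.read_camera(name): name is "scene" or "top" or "wrist"; returns the picture (480x640x3 uint8, red, green, blue); there is no depth.
- env.calibration(name): a dict with "K" (3x3 intrinsics, pixels), "T" (4x4, takes a point from camera to world coordinates); the wrist camera has in their place "tool_from_camera" (4x4, takes a point from camera to tool coordinates, whose origin is the TCP and whose axes are the flange's). Camera axes: x right, y down, z forward; pixel columns grow to the right and rows downward; lengths in m; the calibration is good to about 2 mm. A picture is of the moment at which its call begins: read the wrist's pose just before it. calibration takes no time and is no camera call.
- env.hand_in(): hands the job in; it is judged then, once.
Trained networks look in the newest picture that a camera, given by its name, has taken for a name from the list of things; names that differ only in an ending like _2 or _b are one class to them, and where a whole thing is asked for, a point or a joint stands for the part that bears it (a point fixed in the world has none). Each returns a list of dicts, best first, with "score" (0 to 1); they miss things now and then, are a little off and sometimes report something else, mostly with a low value. They report only what shows in the picture. A call takes as long as a camera call.
- env.recognise(camera, label): "centre" ([column, row] in pixels, amid what is visible of it).
The state is a dict: "clock": time; "joint_pos": joint angles; "qvel": joint speeds; "tau": joint torques, N m; "tcp_pos": TCP position; "orientation": TCP orientation; "wrist_force": force on the tool from outside, world axes, zero at the start; "ft_torque": the same for the moment, N m; "finger_gap": finger opening in m; "grip_force": force on a finger pad.
Only numpy, scipy, OpenCV 4.12 (cv2) and the standard library are available. Lean on these libraries where they do the work, as an engineer would, in place of code of your own. Each camera call takes 0.05 s, during which the arm holds its last target. There are 200 camera calls.

## Task

The lid of the white sample-kit box has been laid on but not snapped shut. With your fingertips, press down every pale-blue rim section that still stands up until all four sections are clicked shut and level. Only press: do not pick up, tip, crush or push the box away, and leave the vials, bottle and other things on the bench where they are.

Things in the scene. Friction and masses are not known exactly. Their poses are not given: they have to be found in the camera images.
- kit_box: loose white sample-kit box, 164 x 114 mm, full (about 0.9 kg); origin at the centre of its underside, x along its long side, z up. A blue lid sits on it, 172 x 122 mm over its rim; each corner is a fixed blue block 22 mm square, top at 57 mm. Between the corners are four pale-blue snap sections, one per side. An orange seal shows under a section that is up
- lid_middle (a point): centre of the lid's recessed fixed blue middle panel (126 x 76 mm), on its top, 53 mm above the table
- section_1 (a joint): snap section on the box's +x (short) side, 74 x 22 x 4 mm, hinged on its inner edge (22 mm inside the lid's outer edge, 55 mm above the table). rad: 0 = up, outer edge about 10 mm higher than when shut; 0.5 = clicked shut, level, top at 57 mm. Needs about 8 N near the outer edge, slowly; past 0.25 it snaps over and stays shut, short of that it springs back up
- section_2 (a joint): snap section on the box's +y (long) side, 124 x 22 x 4 mm, hinged on its inner edge (22 mm inside the lid's outer edge, 55 mm above the table). rad: 0 = up, outer edge about 10 mm higher than when shut; 0.5 = clicked shut, level, top at 57 mm. Needs about 8 N near the outer edge, slowly; past 0.25 it snaps over and stays shut, short of that it springs back up
- section_3 (a joint): snap section on the box's -x (short) side, 74 x 22 x 4 mm, hinged on its inner edge (22 mm inside the lid's outer edge, 55 mm above the table). rad: 0 = up, outer edge about 10 mm higher than when shut; 0.5 = clicked shut, level, top at 57 mm. Needs about 8 N near the outer edge, slowly; past 0.25 it snaps over and stays shut, short of that it springs back up
- section_4 (a joint): snap section on the box's -y (long) side, 124 x 22 x 4 mm, hinged on its inner edge (22 mm inside the lid's outer edge, 55 mm above the table). rad: 0 = up, outer edge about 10 mm higher than when shut; 0.5 = clicked shut, level, top at 57 mm. Needs about 8 N near the outer edge, slowly; past 0.25 it snaps over and stays shut, short of that it springs back up
- press_1 (a point): point on the top face of section 1, midway along it, 17 mm out from its hinge (5 mm in from the lid's outer edge); it moves with the section: about 65 mm above the table when up, 57 mm when shut
- press_2 (a point): point on the top face of section 2, midway along it, 17 mm out from its hinge (5 mm in from the lid's outer edge); it moves with the section: about 65 mm above the table when up, 57 mm when shut
- press_3 (a point): point on the top face of section 3, midway along it, 17 mm out from its hinge (5 mm in from the lid's outer edge); it moves with the section: about 65 mm above the table when up, 57 mm when shut
- press_4 (a point): point on the top face of section 4, midway along it, 17 mm out from its hinge (5 mm in from the lid's outer edge); it moves with the section: about 65 mm above the table when up, 57 mm when shut
- amber_bottle: loose amber glass bottle with red cap, 66 mm across, 140 mm tall; origin under its centre; leave alone
- beaker: loose glass beaker, 70 mm across, 85 mm tall; origin under its centre; leave alone
- vial_red: loose clear vial with red cap, 25 mm across, 45 mm tall, near a long side of the box; origin under its centre; leave alone
- vial_green: loose clear vial with green cap, 25 mm across, 45 mm tall, near a long side of the box; origin under its centre; leave alone
- marker_pen: loose black pen lying down, 125 x 13 x 13 mm, long axis x; origin under its centre; leave alone
- mouse: loose black computer mouse, 100 x 60 x 22 mm; origin under its centre; leave alone

How it is judged:
At the end, for the whole second after the job is handed in: All four rim sections are shut (joint above 0.42 rad of 0.5), and the box rests flat on the bench (tilt below 0.06 rad, origin below 6 mm), at rest, within 30 mm of where it stood (value of joint each of section_1, section_2, section_3, section_4 above 0.42 rad and height (world z) of kit_box below 0.006 m and angle between kit_box's own z axis and vertical below 0.06 rad and distance of kit_box from where it was at the start of the episode below 0.03 m and linear speed of kit_box below 0.02 m/s); the robot touches nothing.
It fails at once if the box is lifted more than 10 mm or tipped more than 0.15 rad (height (world z) of kit_box above 0.01 m or angle between kit_box's own z axis and vertical above 0.15 rad).
It fails at once if the box is pushed more than 40 mm away (distance of kit_box from where it was at the start of the episode above 0.04 m).
It fails at once if the box is crushed: pressed with more than 80 N (contact force between any of the fingers, the arm and kit_box above 80 N).
It fails at once if a bystander is moved or lifted more than 30 mm (distance of any of amber_bottle, beaker, vial_red, vial_green, marker_pen, mouse from where it was at the start of the episode above 0.03 m).
It fails at once if the bottle, beaker or a vial is knocked over (tilted more than 0.6 rad) (angle between any of amber_bottle, beaker, vial_red, vial_green's own z axis and vertical above 0.6 rad).
It also fails if it takes over 53 s, if anything falls off the work surface, if the arm or the gripper's body presses on something with over 40 N, if the wrist force passes 120 N, or if a joint passes its speed limit or range.

## Working session

There is one attempt and no reset: what is moved stays moved. The work goes in short steps, Python scripts to look and compute and a shell command to move; the robot and the scene stay as the last step left them, time stands still between calls to the robot, and variables do not carry over. Pictures are saved under pics/ and viewed, at most 10 in all, crops included, and the job is handed in when it is done.

```bash
mkdir -p pics
python3 - <<'E'
from workcell import env
import cv2,numpy as np
s=env.get_state();print(s['clock'],s['tcp_pos'],s['orientation'],s['finger_gap'])
for n in("top","scene"):
    im=env.read_camera(n);cv2.imwrite(f"pics/{n}1.png",im[:,:,::-1])
    c=env.calibration(n);print(n,np.round(c['K'],1).tolist(),np.round(c['T'],3).tolist())
    for l in("kit_box","lid_middle","press_1","vial_red","vial_green","amber_bottle","beaker"):
        print(l,[(np.round(d['centre']).tolist(),round(d['score'],2)) for d in env.recognise(n,l)][:5])
E
```

```text
0.0 [0.25283788 0.51588625 0.24741812] [-3.24269264e-04  2.25931445e-01  9.74142782e-01 -8.47318577e-04] 0.08520004333060462
top [[499.8, 0.0, 318.1], [0.0, 499.8, 232.7], [0.0, 0.0, 1.0]] [[-0.025, -0.999, 0.034, 0.48], [-1.0, 0.025, 0.009, -0.012], [-0.009, -0.033, -0.999, 1.071], [0.0, 0.0, 0.0, 1.0]]
kit_box [([365.0, 211.0], 0.8)]
lid_middle [([363.0, 213.0], 0.87), ([324.0, 206.0], 0.41)]
press_1 [([367.0, 188.0], 0.81), ([357.0, 239.0], 0.76), ([398.0, 224.0], 0.68), ([325.0, 210.0], 0.58)]
vial_red [([372.0, 273.0], 0.69), ([361.0, 237.0], 0.67)]
vial_green [([378.0, 172.0], 0.5)]
amber_bottle []
beaker [([103.0, 246.0], 0.86)]
scene [[617.3, 0.0, 331.9], [0.0, 617.3, 241.2], [0.0, 0.0, 1.0]] [[-0.299, 0.627, -0.719, 1.429], [0.954, 0.19, -0.231, 0.272], [-0.008, -0.755, -0.655, 0.892], [0.0, 0.0, 0.0, 1.0]]
kit_box [([292.0, 255.0], 0.95)]
lid_middle [([201.0, 186.0], 0.73), ([296.0, 252.0], 0.65)]
press_1 [([264.0, 231.0], 0.84), ([306.0, 227.0], 0.79), ([277.0, 256.0], 0.66)]
vial_red [([306.0, 218.0], 0.7), ([143.0, 286.0], 0.58)]
vial_green [([259.0, 284.0], 0.8), ([324.0, 254.0], 0.75)]
amber_bottle [([278.0, 259.0], 0.61), ([155.0, 208.0], 0.6)]
beaker [([258.0, 286.0], 0.7), ([562.0, 283.0], 0.56)]
```

View pics/top1.png

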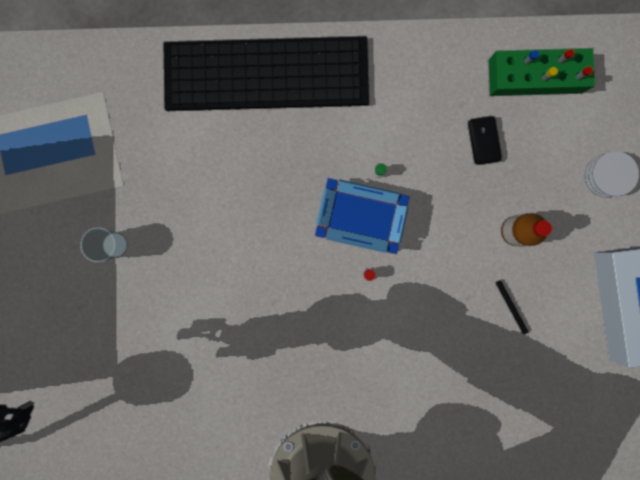

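View pics/scene1.png

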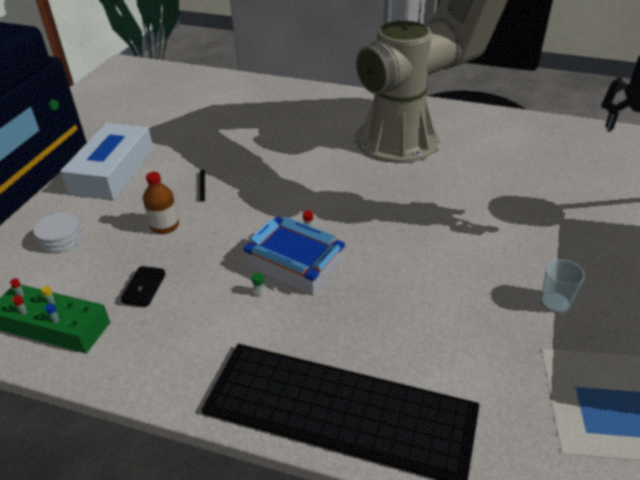

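The top view shows the box at about (363,215), with its long side across the image. The red vial is at (370,274), the green vial at (381,169) and the bottle at (525,229). Next I'll enlarge the box in both views and fit its pose.

```bash
cat > h.py <<'E'
from workcell import env
import cv2,numpy as np
def ray(n,uv,z):
    c=env.calibration(n);K,T=np.array(c['K']),np.array(c['T'])
    d=T[:3,:3]@np.linalg.solve(K,[uv[0],uv[1],1]);return T[:3,3]+d*(z-T[2,3])/d[2]
E
python3 - <<'E'
from h import *
a=cv2.imread("pics/top1.png");b=cv2.imread("pics/scene1.png")
A=cv2.resize(a[160:290,300:430],(400,400),interpolation=cv2.INTER_CUBIC);B=cv2.resize(b[200:300,235:355],(400,400),interpolation=cv2.INTER_CUBIC)
cv2.imwrite("pics/crop1.png",np.hstack([A,B]))
hsv=cv2.cvtColor(a,cv2.COLOR_BGR2HSV)
m=cv2.inRange(hsv,(95,90,60),(125,255,255));m[:165]=0;m[270:]=0;m[:,:300]=0;m[:,430:]=0
pts=np.argwhere(m)[:,::-1]
w=np.array([ray("top",p,.058)[:2] for p in pts])
r=cv2.minAreaRect((w*1000).astype(np.float32));print(r)
# dark blue: middle+corners
m2=cv2.inRange(hsv,(108,150,40),(125,255,255))&m
w2=np.array([ray("top",p,.055)[:2] for p in np.argwhere(m2)[:,::-1]])
print(len(w2),cv2.minAreaRect((w2*1000).astype(np.float32)))
for n,p,z in(("red",(370,274),.045),("green",(381,169),.045),("bottle",(542,228),.14)):print(n,ray("top",p,z))
E
```

```text
Traceback (most recent call last):
  File "h.py", line 4, in ray
    c=env.calibration(n);K,T=np.array(c['K']),np.array(c['T'])
ValueError: time passes only in moves, steps and waits
```

View pics/crop1.png

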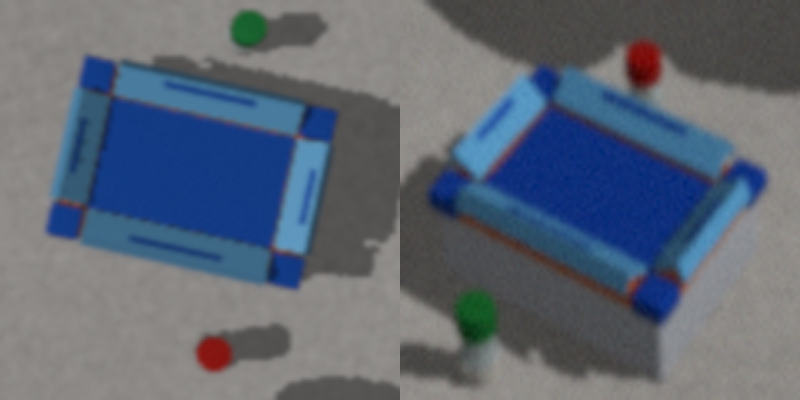

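All four sections look raised: each tilts inward and orange shows along its edges. I'll press all four. First I need the box pose.

```bash
cat > h.py <<'E'
from workcell import env
import cv2,numpy as np
C={n:env.calibration(n) for n in("top","scene")}
def ray(n,uv,z):
    c=C[n];K,T=np.array(c['K']),np.array(c['T'])
    d=T[:3,:3]@np.linalg.solve(K,[uv[0],uv[1],1]);return T[:3,3]+d*(z-T[2,3])/d[2]
E
python3 - <<'E'
from h import *
a=cv2.imread("pics/top1.png")
hsv=cv2.cvtColor(a,cv2.COLOR_BGR2HSV)
m=cv2.inRange(hsv,(95,90,60),(125,255,255));m[:165]=0;m[270:]=0;m[:,:300]=0;m[:,430:]=0
f=lambda m,z:cv2.minAreaRect((np.array([ray("top",p,z)[:2] for p in np.argwhere(m)[:,::-1]])*1000).astype(np.float32))
print(f(m,.058))
m2=cv2.inRange(hsv,(109,180,40),(125,255,255))&m
print(f(m2,.057))
for n,p,z in(("red",(370,274),.045),("green",(381,169),.045),("bottle",(542,228),.14)):print(n,ray("top",p,z))
# corners from crop pixels (outer corners of the blocks)
k=130/400
for p in((88,55),(337,110),(300,290),(46,234)):print(ray("top",(300+p[0]*k,160+p[1]*k),.057))
s=env.get_state();from scipy.spatial.transform import Rotation as R
q=s['orientation'];print(R.from_quat([*q[1:],q[0]]).as_matrix().round(3).tolist())
E
```

```text
((546.4066162109375, -92.75233459472656), (173.880126953125, 123.91642761230469), 75.76997375488281)
((546.3757934570312, -93.32408905029297), (167.1846923828125, 117.44725799560547), 75.95137023925781)
red [ 0.42678935 -0.10727609  0.045     ]
green [ 0.64192866 -0.13600068  0.045     ]
bottle [ 0.50906271 -0.41965922  0.14      ]
[ 0.62468441 -0.02748502  0.057     ]
[ 0.58394575 -0.19080691  0.057     ]
[ 0.46591009 -0.16285977  0.057     ]
[0.50691941 0.00321824 0.057     ]
[[-0.898, 0.44, 0.0], [0.44, 0.898, 0.0], [-0.0, 0.0, -1.0]]
```

```bash
python3 -m pendant '[[-1,0,0,0,-0.104],[-1,0,0,0,-0.104],[-1,-0.04,-0.04,0,0],[-1,-0.04,-0.04,0,0],[-1,-0.04,-0.04,0,0],[-1,-0.04,-0.04,0,0],[-1,-0.04,-0.04,0,0],[-1,-0.04,-0.04,0,0]]' 30; python3 -m pendant '[[-1,-0.04,-0.04,0,0],[-1,-0.04,-0.04,0,0],[-1,-0.04,-0.04,0.02,0],[-1,-0.04,-0.04,0.04,0],[-1,-0.033,-0.037,0.04,0],[-1,0,0,0,0],[-1,0,0,0,0]]'
cat > go.py <<'E'
from h import *
from scipy.spatial.transform import Rotation as R
s=env.get_state();q=s['orientation'];M=R.from_quat([*q[1:],q[0]]).as_matrix();p=np.array(s['tcp_pos'])
c=np.array([.5464,-.093]);a=np.radians(75.85);u=np.array([np.cos(a),np.sin(a)]);v=np.array([u[1],-u[0]])
print("t",s['clock'],"tcp",p.round(4),"F",np.round(s['wrist_force'],1),"gap",s['finger_gap'])
for n,t in dict(A=c+.081*u,B=c-.081*u,C=c+.056*v,D=c-.056*v).items():
    print(n,t.round(3),"tool delta to tip z .075:",(M.T@(np.array([*t,.092])-p)).round(4))
print("yaw err",np.arctan2(M[1,1],M[0,1])-a)
E
python3 go.py
```

```text
clock: 1.8
tcp_pos: [0.4277, 0.2232, 0.2486]
orientation: [0.0, 0.124, 0.992, 0.0]
wrist_force: [-0.1, -0.8, -0.1]
finger_gap: 0.0002
grip_force: 0.0
clock: 2.68
tcp_pos: [0.5622, -0.0077, 0.1532]
orientation: [-0.0, 0.124, 0.992, 0.0]
wrist_force: [-0.1, -0.3, 0.8]
finger_gap: -0.0002
grip_force: 0.0
t 2.675 tcp [ 0.5622 -0.0077  0.1532] F [-0.1 -0.3  0.8] gap -0.00016117415377389966
A [ 0.566 -0.014] tool delta to tip z .075: [-0.0056 -0.0055  0.0611]
B [ 0.527 -0.172] tool delta to tip z .075: [-0.0058 -0.1675  0.0611]
C [ 0.601 -0.107] tool delta to tip z .075: [-0.0617 -0.0865  0.0611]
D [ 0.492 -0.079] tool delta to tip z .075: [ 0.0503 -0.0866  0.0612]
yaw err -0.0012814887850181034
```

Run:
```python
from h import *
cv2.imwrite("pics/w1.png",env.read_camera("wrist")[:,:,::-1])
c=env.calibration("wrist");print(np.round(c['K'],1).tolist(),np.round(c['tool_from_camera'],3).tolist())
```

```text
[[331.3, 0.0, 316.0], [0.0, 331.3, 234.7], [0.0, 0.0, 1.0]] [[-0.0, -0.957, -0.289, 0.073], [1.0, -0.0, -0.001, 0.0], [0.001, -0.289, 0.957, -0.126], [0.0, 0.0, 0.0, 1.0]]
```

View pics/w1.png

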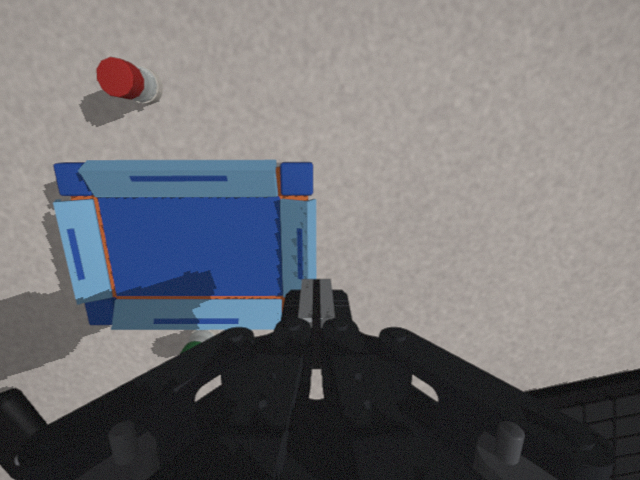

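The wrist view shows the lid aligned with the tool and all four sections tilted. Its outer corners on the -v side are at about (313,162) and (55,163). I'll check the pose against these.

Run:
```python
from h import *
from scipy.spatial.transform import Rotation as R
s=env.get_state();q=s['orientation'];M=R.from_quat([*q[1:],q[0]]).as_matrix();p=np.array(s['tcp_pos'])
c=env.calibration("wrist");K,T=np.array(c['K']),np.array(c['tool_from_camera'])
cc=np.array([.5464,-.093]);a=np.radians(75.85);u=np.array([np.cos(a),np.sin(a)]);v=np.array([u[1],-u[0]])
for px in((313,162),(55,163),(87,325)):
    d=M@T[:3,:3]@np.linalg.solve(K,[*px,1]);o=p+M@T[:3,3];w=o+d*(.057-o[2])/d[2]
    print(w.round(4),"in box u,v:",((w[:2]-cc)@u).round(4),((w[:2]-cc)@v).round(4))
```

```text
[0.5082 0.0043 0.057 ] in box u,v: 0.085 -0.0609
[ 0.4671 -0.1609  0.057 ] in box u,v: -0.0852 -0.0603
[ 0.5843 -0.1939  0.057 ] in box u,v: -0.0886 0.0614
```

The pose agrees to within 3 mm. I'll press A slowly.

```bash
python3 -m pendant '[[-1,-0.006,-0.006,0,0],[-1,0,0,0.03,0],[-1,0,0,0.03,0],[-1,0,0,0,0],[-1,0,0,0.003,0],[-1,0,0,0.003,0],[-1,0,0,0.002,0],[-1,0,0,0.002,0]]'; python3 -m pendant '[[-1,0,0,0.002,0],[-1,0,0,0.002,0],[-1,0,0,0.001,0],[-1,0,0,0.001,0],[-1,0,0,0,0]]'
```

```text
clock: 3.72
tcp_pos: [0.5674, -0.0151, 0.0837]
orientation: [0.001, 0.124, 0.992, 0.0]
wrist_force: [-2.0, 1.3, 9.1]
finger_gap: 0.0
grip_force: 4.1
clock: 4.35
tcp_pos: [0.5665, -0.0154, 0.0766]
orientation: [-0.0, 0.124, 0.992, -0.0]
wrist_force: [-0.3, -0.4, 0.5]
finger_gap: -0.0001
grip_force: 0.0
```

```bash
python3 -m pendant '[[-1,0,0,0.001,0],[-1,0,0,0.001,0],[-1,0,0,0.001,0],[-1,0,0,0.001,0],[-1,0,0,0,0]]'; python3 -m pendant '[[-1,0,0,-0.03,0],[-1,0,0,0,0],[-1,0,0,0,0]]'; python3 go.py
```

```text
clock: 4.97
tcp_pos: [0.5668, -0.0152, 0.074]
orientation: [0.0, 0.124, 0.992, -0.0]
wrist_force: [-2.2, -0.6, 7.5]
finger_gap: 0.0001
grip_force: 3.7
clock: 5.35
tcp_pos: [0.5666, -0.0152, 0.1026]
orientation: [-0.0, 0.124, 0.992, 0.0]
wrist_force: [-0.7, 0.6, 0.8]
finger_gap: 0.0004
grip_force: 0.0
t 5.35 tcp [ 0.5666 -0.0152  0.1026] F [-0.7  0.6  0.8] gap 0.00035688410607353984
A [ 0.566 -0.014] tool delta to tip z .075: [0.0006 0.0006 0.0106]
B [ 0.527 -0.172] tool delta to tip z .075: [ 0.0005 -0.1614  0.0106]
C [ 0.601 -0.107] tool delta to tip z .075: [-0.0555 -0.0804  0.0106]
D [ 0.492 -0.079] tool delta to tip z .075: [ 0.0565 -0.0804  0.0106]
yaw err -0.0007962528726981333
```

A is level: contact was at tip height 57 mm with the force rising. Next are C and then D.

```bash
python3 -m pendant '[[-1,-0.028,-0.04,0,0],[-1,-0.028,-0.04,0,0],[-1,0,0,0.01,0],[-1,0,0,0.003,0],[-1,0,0,0.003,0],[-1,0,0,0.002,0],[-1,0,0,0.002,0],[-1,0,0,0.002,0]]'; python3 -m pendant '[[-1,0,0,0.002,0],[-1,0,0,0.002,0],[-1,0,0,0.001,0],[-1,0,0,0.001,0],[-1,0,0,0.001,0],[-1,0,0,0.001,0],[-1,0,0,0,0],[-1,0,0,0,0]]'
```

```text
clock: 6.35
tcp_pos: [0.6022, -0.1058, 0.0822]
orientation: [0.001, 0.123, 0.992, 0.0]
wrist_force: [-0.9, 2.2, 5.3]
finger_gap: 0.0001
grip_force: 2.8
clock: 7.35
tcp_pos: [0.601, -0.1065, 0.074]
orientation: [-0.0, 0.124, 0.992, -0.0]
wrist_force: [-3.4, 0.9, 8.9]
finger_gap: 0.0002
grip_force: 4.2
```

```bash
python3 -m pendant '[[-1,0,0,-0.03,0],[-1,0.056,0,0,0],[-1,0.056,0,0,0],[-1,0,0,0,0],[-1,0,0,0.012,0],[-1,0,0,0.003,0],[-1,0,0,0.003,0],[-1,0,0,0.002,0]]'; python3 -m pendant '[[-1,0,0,0.002,0],[-1,0,0,0.002,0],[-1,0,0,0.002,0],[-1,0,0,0.001,0],[-1,0,0,0.001,0],[-1,0,0,0.001,0],[-1,0,0,0.001,0],[-1,0,0,0,0]]'; python3 go.py
```

```text
clock: 8.35
tcp_pos: [0.4936, -0.0793, 0.0833]
orientation: [0.0, 0.124, 0.992, -0.0]
wrist_force: [-3.5, 1.5, 9.3]
finger_gap: 0.0002
grip_force: 4.7
clock: 9.35
tcp_pos: [0.4931, -0.0791, 0.074]
orientation: [0.0, 0.124, 0.992, -0.0]
wrist_force: [-2.3, 0.6, 8.0]
finger_gap: 0.0002
grip_force: 4.3
t 9.35 tcp [ 0.4931 -0.0791  0.074 ] F [-2.3  0.6  8. ] gap 0.0001978687733526655
A [ 0.566 -0.014] tool delta to tip z .075: [-0.0551  0.0806 -0.018 ]
B [ 0.527 -0.172] tool delta to tip z .075: [-0.0552 -0.0814 -0.018 ]
C [ 0.601 -0.107] tool delta to tip z .075: [-0.1111 -0.0004 -0.0179]
D [ 0.492 -0.079] tool delta to tip z .075: [ 0.0009 -0.0005 -0.018 ]
yaw err -0.0007766452694517589
```

```bash
python3 -m pendant '[[-1,0,0,-0.03,0],[-1,-0.028,-0.041,0,0],[-1,-0.027,-0.04,0,0],[-1,0,0,0,0],[-1,0,0,0.012,0],[-1,0,0,0.003,0],[-1,0,0,0.003,0],[-1,0,0,0.002,0]]'; python3 -m pendant '[[-1,0,0,0.002,0],[-1,0,0,0.002,0],[-1,0,0,0.002,0],[-1,0,0,0.001,0],[-1,0,0,0.001,0],[-1,0,0,0.001,0],[-1,0,0,0.001,0],[-1,0,0,0,0]]'; python3 -m pendant '[[-1,0,0,-0.05,0],[-1,0,0,-0.05,0],[-1,0.03,0.05,-0.02,0],[-1,0.03,0.05,0,0],[-1,0,0.06,0,0],[-1,0,0.06,0,0],[-1,0,0,0,0]]'
python3 - <<'E'
from h import *
I=[cv2.resize(env.read_camera(n)[s],(400,400),interpolation=cv2.INTER_CUBIC) for n,s in(("top",np.s_[160:290,300:430]),("scene",np.s_[200:300,235:355]))]
w=cv2.resize(env.read_camera("wrist"),(267,200))
cv2.imwrite("pics/end.png",np.hstack(I)[:,:,::-1]);cv2.imwrite("pics/endw.png",env.read_camera("wrist")[:,:,::-1])
E
```

```text
clock: 10.35
tcp_pos: [0.5257, -0.1704, 0.0833]
orientation: [-0.0, 0.123, 0.992, -0.0]
wrist_force: [-4.0, 0.1, 7.6]
finger_gap: 0.0002
grip_force: 3.8
clock: 11.35
tcp_pos: [0.5264, -0.1709, 0.074]
orientation: [0.0, 0.124, 0.992, 0.0]
wrist_force: [-2.9, 1.2, 8.9]
finger_gap: -0.0
grip_force: 4.2
clock: 12.22
tcp_pos: [0.5225, 0.0607, 0.193]
orientation: [0.0, 0.12, 0.993, 0.0]
wrist_force: [-0.2, -0.9, -0.6]
finger_gap: -0.0003
grip_force: 0.0
```

View pics/end.png

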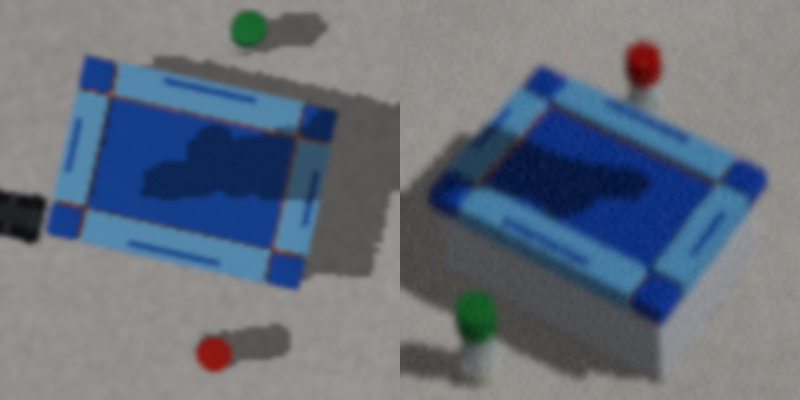

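View pics/endw.png

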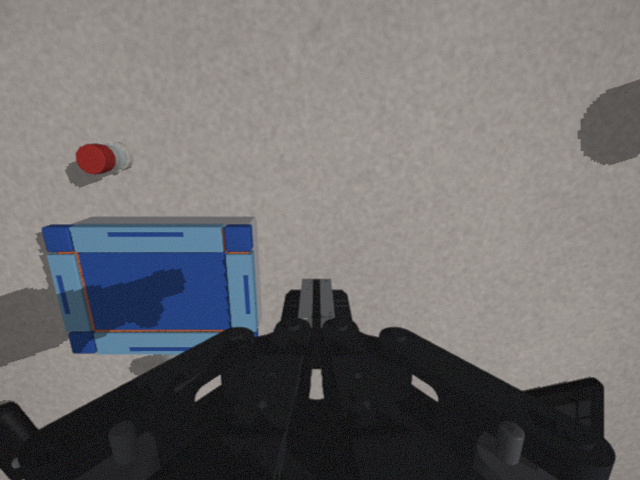

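All four sections are now level and flush with the corner blocks, at the same shade as each other. The box and both vials are unmoved, and the arm is clear.

```bash
python3 -c "
from workcell import env
print(env.hand_in())"
```

```text
the job is handed in; nothing more can be done
None
```

I pressed all four rim sections shut; the final pictures show them level with the box and vials unmoved, and the job is handed in (the hand-in returned no verdict).

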